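Pop the seed box open and put the jar away

ROBOT

A 6-joint arm with a two-finger parallel gripper is mounted at the origin on the work surface. World frame = base frame: x ahead of the robot, y to its left, z up, the work surface at z = 0. Lengths are in mm, angles in rad, forces in N, time in s.
With the tool pointing down it reaches from about 350 to 875 mm from the base axis. Payload 4.2 kg.
Tool frame: the origin (TCP) lies midway between the tips of the shut fingers; the grasp point (between the pads) lies 19 mm behind it; z points along the fingers, y is the line along which they close (so a half turn about z gives the same grasp; the last joint's range is limited). The gripper opens to 85 mm and grips with 20 to 120 N. Pads are 22 mm wide; open, the fingers measure 114 mm over their backs; the gripper's body (76 mm by 85 mm) begins 54 mm behind the grasp point. The pads swing forward as they close: fully open they stand 13 mm farther back than shut.
Start: joints at [1.603, 0.385, 0.008, 0, -1.194, -0.259], TCP at [140.507, 608.98, 204.812] pointing down, gripper open.
Joint ranges: [-3.14, 3.14], [-1.21, 2.06], [-1.07, 1.41], [-3.16, 2.05], [-2.99, -0.16], [-3.1, 3.1]. Speed limits (rad/s): [2.79, 2.79, 3.14, 3.14, 3.14, 3.14].

INTERFACE

Orientations are given as a unit quaternion [x, y, z, w].
In Python, from bench import arm, eyes, nets gives the robot as it stands.
- The arm moves only by the tool apply_moves, never from a script. Its arguments are lists of equal length, an entry for each row: "delta_rot": the turn, a rotation vector about the tool's x, y, z as a fraction of full scale, a list of three; "xyz": the shift along the tool's x, y, z as a fraction of full scale, a list of three; "hand": the gripper command: -1 is fully open, 1 is shut, values between are in proportion. In form: {"delta_rot": [[ax, ay, az], ...], "xyz": [[dx, dy, dz], ...], "hand": [hand, ...]}. A call has 1 to 20 rows; each row shifts and turns the commanded pose from where the row before left it, along the tool's axes as they then stand; what a row does not reach is not made up. Full scale, the value 1, is 0.025 m for a shift and 6 degrees for a turn. A row lasts 1/12 s, in which the tool goes at most 41.7 mm and 7.16 degrees, less where a joint would pass 70% of its speed; a pose out of reach is approached as far as the arm can. A call with a number of a shift or a turn outside -1 to 1 is refused whole. A call with a gripper value outside its range is refused whole. The fingers move at their own pace and stop on an object; the grip force is fixed at half the most. Time passes only in rows, so rows that do not move let the fingers close. It gives the time, the measured TCP pose, the force, the opening and the grip force at its end, in the units of the state.
- arm.read_state(): the state, without advancing time (a new reading comes with each control period).
- eyes.get_image(name): name is "scene" or "top" or "wrist"; returns a dict with "frame" (384x512x3 uint8, red, green, blue), "range_z" (384x512 float32, mm along the optical axis (not along the pixel's ray), 0 where there is no reading), "camera_matrix" (3x3 intrinsics, pixels), "R" (3x3) and "t" (3): a world point X has camera coordinates R X + t; the wrist camera has in their place "hand_eye" (4x4, takes a point from camera to tool coordinates, whose origin is the TCP and whose axes are the flange's). Camera axes: x right, y down, z forward; pixel columns grow to the right and rows downward; lengths in mm; the calibration is good to about 2 mm. A picture is of the moment at which its call begins: read the wrist's pose just before it.
- arm.job_done(): hands the job in; it is judged then, once.
Trained networks look in a picture, given as the dict that the camera call returned (one of the last four; its "shot" number tells which), for a name from the list of things; names that differ only in an ending like _2 or _b are one class to them, and where a whole thing is asked for, a point or a joint stands for the part that bears it (a point fixed in the world has none). Each returns a list of dicts, best first, with "score" (0 to 1); they miss things now and then, are a little off and sometimes report something else, mostly with a low value. They report only what shows in the picture. A call takes as long as a camera call. They do not tell look-alikes from the thing itself.
- nets.look_for(name, picture): "bbox" ([left, top, right, bottom] in pixels, round what is visible of it).
- nets.masks_of(name, picture): "region" (384x512 bool, what is visible of it) and "bbox" ([left, top, right, bottom] in pixels, round what is visible of it).
The state is a dict: "clock": time; "joints": joint angles; "joint_vel": joint speeds; "joint_efforts": joint torques, N m; "position": TCP position; "ee_rot": TCP orientation; "contact_force": force on the tool from outside, world axes, zero at the start; "wrist_torque": the same for the moment, N m; "gripper_width": finger opening in mm; "grasp_force": force on a finger pad.
Only numpy, scipy, OpenCV 4.12 (cv2) and the standard library are available. Lean on these libraries where they do the work, as an engineer would, in place of code of your own. Each camera call takes 0.05 s, during which the arm holds its last target. There are 200 camera calls.

TASK

Press the push latch on the ledge of the wooden seed box, feeling for its button and never pushing hard, and keep it down until the sprung hatch lets go; let the hatch swing fully open on its own without touching it. Then take the small glass jar from the turntable and set it down gently, standing upright in the box's empty bay, let go, and leave the hatch open and everything else where it is.

Things in the scene. Friction and masses are not known exactly. Their poses are not given: they have to be found in the camera images.
- box: Wooden seed box fixed to the bench, 240 (x) by 230 mm (y); origin under its centre, -x side towards the robot. Its front 90 mm is a solid ledge 70 mm high with the latch; behind it a chamber, walls and floor 8 mm, wall tops 85 mm high, under a sprung hatch (top 95 mm high). A divider parts a bay with a tin (-y side) from a larger empty bay (+y). Push no harder than 20 N on box, button or hatch.
- latch_foot (a point): Point on the ledge's top face, straight below the axis of the latch's round steel push button (head 32 mm across, moves straight down). The button's head is screwed to another height in each start: the top of the released button stands 28 to 48 mm above this point; that height is not measured and must be felt. The axis is 58 mm in front of the hatch's free edge.
- latch_bolt (a point): Top of the latch bolt's steel guide on the ledge, 40 mm behind the button axis; guide 38 (y) by 28 mm (x), 34 mm above the ledge. The button gives at 5 N, stiffens 0.7 N per mm, hard stop 8 mm down (11 to 12 N). It draws the bolt and frees the hatch 5 to 6.5 mm down (8.5 to 10.5 N). Let up too soon, the bolt catches the hatch again: keep it down until the hatch is over 0.1 rad open.
- hatch (a joint): Angle of the hatch, rad: 0 closed, about 1.85 fully open. Once free it swings open by its own damped spring in 1 to 3 s and stays open.
- hatch_edge (a point): The hatch, a plywood panel 150 mm long (from the hinge to -x of the box), 230 mm wide, 10 mm thick, hinged along the box's far (+x) top edge 90 mm above the bench. This point is the middle of its free edge; closed, its axes are the box's. Its free edge swings up and then away from the robot, about the box's y axis.
- bay (a point): Centre of the floor of the empty bay (8 mm above the bench), axes as box. The bay is 134 mm (x) by 128 mm (y) and 77 mm deep.
- jar_center (a point): Centre (half-way up) of the jar: a closed round glass jar with a steel twist cap, 52 mm in diameter, 68 mm tall, z up, about 140 g (100 to 190 g), standing on the turntable.
- turntable: Fixed foot of the plywood lazy-susan; origin at the centre of its underside, on the turning axis. Its disc is 320 mm in diameter, top face 36 mm above the bench; it can turn but is stiff (about 0.4 N m). The jar stands about 85 mm from the axis.
- pot: Terracotta pot on the turntable, 84 mm in diameter, 78 mm tall, origin at the centre of its underside; leave alone.
- tray: Green plastic seedling tray on the turntable, 85 by 60 by 35 mm, origin at the centre of its underside; leave alone.
- fork: Steel hand fork with a wooden handle lying on the turntable along its own y, 205 mm long, 46 mm wide, 22 mm high, origin at its middle on the underside; leave alone.
- tin: Round tin in the smaller bay of the box, 56 mm in diameter, 58 mm tall, origin at the centre of its underside; leave alone.
- trowel: Trowel lying on the bench along its own x, 295 mm long, 60 mm wide, 24 mm high, origin 150 mm from the handle's end, underneath; leave alone.
- dibber: Turned wooden dibber lying on the bench along its own x, 190 mm long, 32 mm thick, origin near its middle on the underside; leave alone.
- spray: White plastic bottle standing on the bench, 60 mm in diameter, 150 mm tall, origin at the centre of its underside; leave alone.
Things that resemble listed ones, but are neither listed nor needed, are in the scene too. Of the things like the part that bears jar_center, leave any that is blue; of the rest the larger one is meant.

How it is judged (in metres and radians):
On the way, in this order (a step that is already met when the one before it is completed fails the run):
1. the hatch has sprung fully open (over 1.5 rad) (value of joint hatch above 1.5 rad), for 0.2 s.
2. the jar stands in the empty bay (x of jar_center in the frame of bay between -0.045 and 0.045 m and y of jar_center in the frame of bay between -0.042 and 0.042 m and z of jar_center in the frame of bay between 0.028 and 0.04 m and angle between jar_center's own z axis and vertical below 0.12 rad), for 0.2 s.
At the end, for the whole second after the job is handed in: The hatch stands open (over 1.5 rad) and the jar, released and at rest, stands upright (within 0.12 rad) on the floor of the empty bay, its centre within 45 mm (x) and 42 mm (y) of the bay's centre (all of step 2 and value of joint hatch above 1.5 rad and linear speed of jar below 0.02 m/s and contact force between the fingers and jar below 0.1 N); the robot touches nothing.
It fails at once if the robot presses on the seed box (latch button and hatch included) with more than 20 N (contact force between any of the fingers, the arm and box above 20 N).
It fails at once if the robot touches the hatch before it has swung fully open by itself (contact force between any of the fingers, the arm and hatch above 0.5 N and value of joint hatch below 1.5 rad).
It fails at once if the jar is dropped or thrown into the box (horizontal distance between jar_center and bay below 0.07 m and z of jar_center in the frame of bay below 0.12 m and contact force between the fingers and jar below 0.3 N and linear speed of jar above 0.45 m/s).
It fails at once if the pot, seedling tray, hand fork, tin, trowel, dibber or bottle is shoved more than 30 mm from its place (distance of any of pot, tray, fork, tin, trowel, dibber, spray from where it was at the start of the episode above 0.03 m).
It also fails if it takes over 64 s, if anything falls off the work surface, if the arm or the gripper's body presses on something with over 40 N, if the wrist force passes 120 N, or if a joint passes its speed limit or range.

## Working session

There is one attempt and no reset: what is moved stays moved. The work goes in short steps, Python scripts to look and compute and a tool call to move; the robot and the scene stay as the last step left them, time stands still between calls to the robot, and variables do not carry over. Pictures are saved under pics/ and viewed, at most 10 in all, crops included, and the job is handed in when it is done.

Besides the shell and the picture viewer there is one more tool, called after "Call:" as name(argument=value, ...) on one line, values as JSON. apply_moves: Moves the arm, as the interface text tells. Its arguments: {"type":"object","properties":{"delta_rot":{"type":"array"},"xyz":{"type":"array"},"hand":{"type":"array"}},"required":["delta_rot","xyz","hand"]}

```bash
mkdir -p pics; cat > h.py <<'E'
import numpy as np, cv2
from bench import arm, eyes, nets
def world(p):
    "HxWx3 world points"
    K=p["camera_matrix"];z=p["range_z"].astype(float)
    v,u=np.mgrid[:z.shape[0],:z.shape[1]]
    c=np.stack([(u-K[0,2])/K[0,0]*z,(v-K[1,2])/K[1,1]*z,z],-1)
    if "R" in p: return (c-np.array(p["t"]))@np.array(p["R"])
    from scipy.spatial.transform import Rotation as Ro
    s=p["state"];H=np.array(p["hand_eye"])
    return (c@H[:3,:3].T+H[:3,3])@Ro.from_quat(s["ee_rot"]).as_matrix().T+np.array(s["position"])
def save(p,n): cv2.imwrite("pics/"+n,p["frame"][:,:,::-1])
E
python3 - <<'E'
from h import *
np.set_printoptions(precision=1,suppress=True)
print(arm.read_state())
ims=[]
for c in ("scene","top"):
    p=eyes.get_image(c);ims.append(p["frame"]);W=world(p)
    for n in ["box","latch_foot","latch_bolt","hatch_edge","jar_center","turntable","pot","tray","fork","trowel","dibber","spray"]:
        for r in nets.masks_of(n,p)[:4]:
            m=r["region"]&(p["range_z"]>0)
            if m.sum()<5: continue
            q=W[m]
            print(c,n,round(r["score"],2),r["bbox"],"med",np.median(q,0),"lo",np.percentile(q,3,axis=0),"hi",np.percentile(q,97,axis=0),p["frame"][m].mean(0))
    save(p,c+"0.png")
E
```

```text
{'clock': 0.0, 'joints': array([ 1.6,  0.4,  0. , -0. , -1.2, -0.3]), 'joint_vel': array([ 0., -0., -0., -0., -0.,  0.]), 'joint_efforts': array([ -0. , -39.2,  18.8,   4.2,  -0. ,  -0. ]), 'position': array([140.4, 608.4, 203.7]), 'ee_rot': array([ 1. , -0.1, -0. ,  0. ]), 'contact_force': array([0.1, 0.1, 0.1]), 'wrist_torque': array([0., 0., 0.]), 'grasp_force': 0.0, 'gripper_width': 85.5973455619746}
scene box 0.53 [104.0, 195.3, 132.7, 237.7] med [ 624.6 -463.4   91. ] lo [ 603.8 -490.8   29.9] hi [ 637.5 -438.3  150.7] [175.2 167.6 159.9]
scene box 0.41 [373.8, 157.3, 411.2, 205.2] med [600.8 460.6   8.5] lo [456.3 438.7   0.4] hi [670.7 493.4  26.8] [159.4 143.1 128.6]
scene latch_foot 0.57 [285.2, 146.0, 363.7, 214.7] med [613.6 196.3  92.7] lo [435.7  84.8  12.1] hi [675.5 307.6 100.2] [175.3 142.9  95.2]
scene latch_bolt 0.66 [285.6, 146.4, 364.4, 218.2] med [615.3 195.6  92.2] lo [434.4  83.9   8.2] hi [675.8 308.3 100. ] [174.2 141.6  94.1]
scene hatch_edge 0.79 [290.9, 163.6, 368.5, 195.0] med [592.7 198.5  95.4] lo [506.5  91.8  89.4] hi [667.  309.1  99.1] [216.6 187. 
[... 2864 characters left out ...]
 72.4]
top tray 0.23 [151.5, 162.2, 230.7, 220.4] med [584.  205.4  95.5] lo [508.2  98.5  90.3] hi [661.2 313.3 100.6] [184.3 165.6 121.1]
top fork 0.79 [281.2, 204.8, 337.1, 217.4] med [ 526.2 -166.2   52.3] lo [ 510.1 -253.3   34.5] hi [543.  -91.4  61.2] [158.3 140.4 110.4]
top trowel 0.65 [108.4, 149.1, 122.9, 237.5] med [630.4 470.6   7.8] lo [452.7 447.6   1.2] hi [718.7 500.3  27.9] [147.6 140.7 135.6]
top dibber 0.81 [392.7, 210.2, 401.3, 267.8] med [ 444.7 -469.2   23.4] lo [ 350.6 -480.5   10.2] hi [ 514.8 -455.8   34.5] [158.2 131.3  89.2]
top spray 0.82 [383.7, 179.0, 413.8, 193.9] med [ 605.  -447.8  101. ] lo [ 581.4 -472.4   15.3] hi [ 633.  -432.2  151.5] [153.2 148.3 143.8]
```

```bash
python3 - <<'E'
import cv2,numpy as np
a=cv2.imread("pics/scene0.png")[130:280,90:430];b=cv2.imread("pics/top0.png")[130:280,90:430]
cv2.imwrite("pics/v1.png",cv2.resize(np.vstack([a,b]),None,fx=2,fy=2,interpolation=3)[:600])
E
```

```text
(no output)
```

View pics/v1.png

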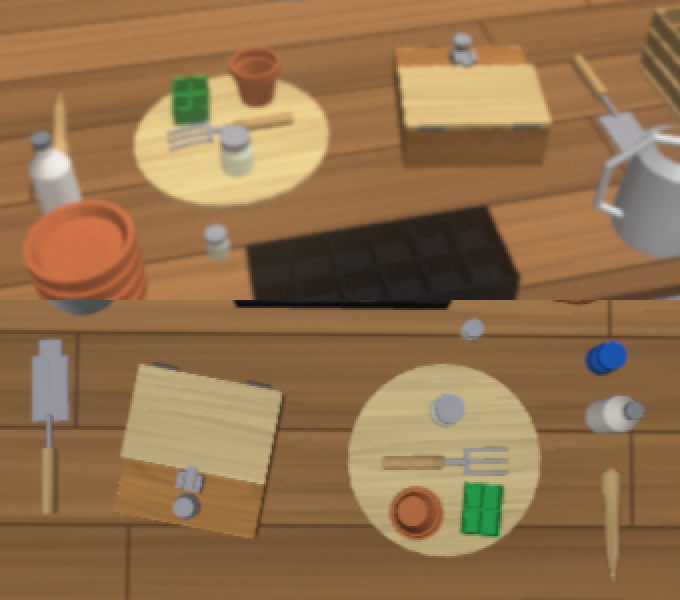

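The upper half (scene) shows the jar on the turntable at about (237,148), with the latch at (462,48). The lower half (top) shows the jar at (448,408), the button at (186,507), the bolt guide at (190,480), and the box turned by about 10 degrees. The blue and small jars are decoys.

```bash
python3 - <<'E'
from h import *
np.set_printoptions(precision=1,suppress=True)
for c in ("top","scene"):
    p=eyes.get_image(c);W=world(p)
    r=nets.masks_of("hatch_edge",p)[0]
    m=r["region"]&(abs(W[...,2]-95)<6)
    R=cv2.minAreaRect(W[m][:,:2].astype(np.float32));print(c,R);print(cv2.boxPoints(R))
    # ledge region heights
    g=(W[...,0]>415)&(W[...,0]<520)&(W[...,1]>90)&(W[...,1]<330)&(W[...,2]>60)
    q=W[g]
    led=q[(q[:,2]<76)];print("ledge z",np.median(led[:,2]),len(led))
    L=q[(q[:,0]<495)&(q[:,2]>80)];print("latch",L[np.argsort(L[:,0])])
    j=nets.masks_of("jar_center",p)
    for r in j:
        q=W[r["region"]];q=q[(abs(q[:,0]-611)<50)&(abs(q[:,1]+184)<50)&(q[:,2]>97)]
        if len(q): print("jar",cv2.minEnclosingCircle(q[:,:2].astype(np.float32)),q.mean(0),np.median(q[:,2]))
E
```

```text
top ((585.1317749023438, 206.28121948242188), (230.5475311279297, 150.1277313232422), 79.32747650146484)
[[490.  106.9]
 [637.5  79.1]
 [680.2 305.7]
 [532.7 333.5]]
ledge z 70.23591660298976 1550
latch [[434.5 231.4  80.9]
 [434.6 234.3  82.3]
 [437.8 224.9  82.2]
 [437.8 227.9  82.8]
 [439.3 226.9 108.2]
 [439.3 233.  109.2]
 [439.4 229.6 110.8]
 [440.8 222.1  80.1]
 [442.2 236.5 106.9]
 [442.4 239.2 109.3]
 [442.5 229.7 110.2]
 [442.5 232.7 111. ]
 [442.5 220.5 110. ]
 [442.5 223.4 111. ]
 [442.6 226.4 111.8]
 [444.2 187.1  81. ]
 [445.  243.6 101.9]
 [445.3 218.3 104.6]
 [445.4 236.2 108.6]
 [445.5 220.8 108.4]
 [445.5 239.  110.4]
 [445.5 232.9 110.3]
 [445.6 226.7 110.3]
 [445.6 223.5 110.6]
 [445.6 229.5 111.7]
 [447.3 212.6  80.8]
 [448.5 239.3 109.3]
 [448.5 230.1 108.4]
 [448.6 236.1 109.8]
 [448.6 223.9 108.7]
 [448.6 233.  109.8]
 [448.6 220.8 108.6]
 [448.7 241.7 113.1]
 [448.8 217.2 111.6]
 [449.  225.8 116. ]
 [450.5 215.5  82.6]
 [451.4 234.2 103. ]
 [451.6 245.6 108.8]
 [451.6 236.5 107.7]
 [451.6 227.3 106.8]
 [451.6 221.2 106.5]
 [451.6 224.2 107.1]
 [451.7 242.2 1
[... 4410 characters left out ...]
7.2]
 [485.1 222.4 103.8]
 [485.2 215.1 105. ]
 [485.7 229.1 107.5]
 [485.8 222.5 100.1]
 [486.6 207.2 107.3]
 [486.7 203.9 103.7]
 [487.6 211.2  98.9]
 [488.3 207.3 100. ]
 [488.3 214.2 103.2]
 [488.9 217.6 103.1]
 [489.4 224.7 102.3]
 [490.1 206.2 105.8]
 [490.2 231.3 106.1]
 [490.4 202.8 102.3]
 [491.  228.1  98.6]
 [491.2 198.5 107.9]
 [491.3 234.9 102. ]
 [491.5 198.8 103.8]
 [492.1 227.3 103.8]
 [492.2 198.8 100. ]
 [492.3 234.1 107.1]
 [492.3 230.8 103.4]
 [492.4 124.6  90.9]
 [493.2 219.9 101.6]
 [493.4 212.6 102.9]
 [494.3 198.8  93. ]
 [494.6 215.7 103.3]
 [494.8 106.1  95.8]]
jar ((614.4302368164062, -191.1667022705078), 23.18650245666504) [ 616.5 -191.2  103.5] 103.66136229104391
```

```bash
python3 - <<'E'
from h import *
from scipy.spatial.transform import Rotation as Ro
np.set_printoptions(precision=3,suppress=True)
s=arm.read_state();R=Ro.from_quat(s["ee_rot"]).as_matrix();print(R)
a=s["position"][:2];b=np.array([430,233.]);d=(b-a)/np.linalg.norm(b-a)
for c in ("top","scene"):
    W=world(eyes.get_image(c));q=W[...,:2]-a;t=q@d;n=q@[-d[1],d[0]]
    for lo in range(-100,600,100):
        m=(t>lo)&(t<lo+100)&(abs(n)<110)&(W[...,2]<600);print(c,lo,m.sum(),W[m][:,2].max() if m.any() else None)
s=arm.read_state();p=eyes.get_image("wrist");print(p["hand_eye"],p["camera_matrix"]);save(p,"w0.png")
print(b-a, R.T@[*(b-a),0])
E
```

```text
[[ 0.974 -0.225 -0.   ]
 [-0.225 -0.974 -0.   ]
 [-0.     0.    -1.   ]]
top -100 2145 383.28615517651536
top 0 3066 451.6583824756401
top 100 2001 10.820559937658118
top 200 1978 9.840279891764204
top 300 1923 72.24723644962592
top 400 1907 116.59704206631471
top 500 2122 110.97649735876665
scene -100 841 493.22645558371335
scene 0 1845 500.554530200959
scene 100 708 7.400800678555136
scene 200 782 8.072792574250263
scene 300 440 70.33602346654166
scene 400 385 113.31596908825348
scene 500 1250 113.79324258880554
[[   0.001   -0.956   -0.293   73.922]
 [   1.       0.001    0.      -0.323]
 [  -0.      -0.293    0.956 -169.221]
 [   0.       0.       0.       1.   ]] [[269.359   0.    254.042]
 [  0.    269.359 190.793]
 [  0.      0.      1.   ]]
[ 289.481 -375.973] [366.631 301.224   0.004]
```

Call:
apply_moves(delta_rot=[[0,0,0],[0,0,0],[0,0,0],[0,0,0],[0,0,0],[0,0,0],[0,0,0],[0,0,0],[0,0,0],[0,0,0],[0,0,0],[0,0,0],[0,0,0],[0,0,0],[0,0,0],[0,0,0],[0,0,0],[0,0,0],[0,0,0],[0,0,-0.39]], xyz=[[0.78,0.6,0],[0.78,0.6,0],[0.78,0.6,0],[0.78,0.6,0],[0.78,0.6,0],[0.78,0.6,0],[0.78,0.6,0],[0.78,0.6,0],[0.78,0.6,0],[0.78,0.6,0],[0.78,0.6,0],[0.78,0.6,0],[0.78,0.6,0],[0.78,0.6,0],[0.78,0.6,0],[0.78,0.6,0],[0.78,0.6,0],[0.78,0.6,0],[0.78,0.6,0],[0.78,0.6,0]], hand=[1,1,1,1,1,1,1,1,1,1,1,1,1,1,1,1,1,1,1,1])

```text
clock: 3.42
position: [453.7, 228.0, 205.0]
ee_rot: [0.996, -0.092, 0.0, -0.0]
contact_force: [0.5, 0.2, -0.1]
gripper_width: -0.1
grasp_force: 0.0
```

Call:
apply_moves(delta_rot=[[0,0,0],[0,0,0],[0,0,0]], xyz=[[0,0,0],[0,0,0],[0,0,0]], hand=[1,1,1])

```text
clock: 3.67
position: [453.0, 229.0, 204.8]
ee_rot: [0.996, -0.093, -0.0, -0.0]
contact_force: [-0.0, -0.6, 0.2]
gripper_width: -0.3
grasp_force: 0.0
```

```bash
python3 - <<'E'
from h import *
from scipy.spatial.transform import Rotation as Ro
np.set_printoptions(precision=2,suppress=True)
s=arm.read_state();p=eyes.get_image("wrist");p["state"]=s;save(p,"w1.png");np.savez("w1.npz",z=p["range_z"])
print(s["position"],s["joints"],s["contact_force"],s["gripper_width"],Ro.from_quat(s["ee_rot"]).as_matrix())
W=world(p);ok=p["range_z"]>0
for n in ["latch_foot","latch_bolt","hatch_edge"]:
    for r in nets.look_for(n,p)[:2]: print(n,r)
q=W[ok&(abs(W[...,0]-454)<60)&(abs(W[...,1]-228)<60)]
print("hist",np.histogram(q[:,2],bins=np.arange(60,140,4)))
E
```

```text
[452.98 229.03 204.83] [ 0.79  0.18 -0.27 -0.   -1.11  0.6 ] [-0.01 -0.55  0.25] -0.2555488174849425 [[ 0.98 -0.19 -0.  ]
 [-0.19 -0.98  0.  ]
 [-0.   -0.   -1.  ]]
latch_foot {'bbox': [128.6, 0.0, 385.3, 199.7], 'score': 0.65}
latch_bolt {'bbox': [125.4, 0.3, 386.3, 199.4], 'score': 0.73}
latch_bolt {'bbox': [123.9, 0.0, 385.0, 125.4], 'score': 0.62}
hatch_edge {'bbox': [124.9, 0.0, 386.2, 125.6], 'score': 0.75}
hist (array([   0,    8, 5541,   25,  383,   19,    7,    2,  264,   96,  878,
        280,  724,    0,    0,    0,    0,    0,    0]), array([ 60,  64,  68,  72,  76,  80,  84,  88,  92,  96, 100, 104, 108,
       112, 116, 120, 124, 128, 132, 136]))
```

View pics/w1.png

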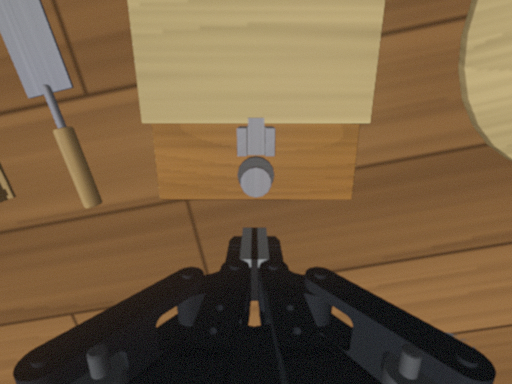

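The wrist view shows the button head at about (256,181), the guide at (256,138), and the shut fingertips at (255,235). The tool is square to the box. Next I'll fit the button centre.

```bash
python3 - <<'E'
from h import *
np.set_printoptions(precision=2,suppress=True)
s=arm.read_state();p=eyes.get_image("wrist");p["state"]=s
W=world(p);v,u=np.mgrid[:384,:512]
m=(W[...,2]>107)&(W[...,2]<114)&(abs(u-256)<25)&(abs(v-181)<25)
q=W[m];print("btn",m.sum(),cv2.minEnclosingCircle(q[:,:2].astype(np.float32)),q.mean(0),u[m].mean(),v[m].mean())
m=(abs(W[...,2]-95)<5)&(v<126)&(u>120)&(u<390)
R=cv2.minAreaRect(W[m][:,:2].astype(np.float32));print(R)
ex=np.array([.983,-.185]);ey=np.array([.185,.983])
c=W[m][:,:2];print("edge x",np.percentile(c@ex,1),"y ends",np.percentile(c@ey,[.5,99.5]),"btn",q.mean(0)[:2]@ex,q.mean(0)[:2]@ey)
g=(W[...,2]>95)&(W[...,2]<107)&(abs(u-256)<22)&(abs(v-140)<20);print("guide",W[g].mean(0))
E
```

```text
btn 724 ((454.8114013671875, 227.04421997070312), 15.991117477416992) [455.35 226.85 109.82] 256.542817679558 181.042817679558
((563.8839111328125, 206.29437255859375), (230.33233642578125, 106.12061309814453), 79.47740936279297)
edge x 464.2318394876495 y ends [193.75 420.7 ] btn 405.63742076044434 307.2297095252263
guide [496.56 219.22 102.97]
```

Call:
apply_moves(delta_rot=[[0,0,0],[0,0,0],[0,0,0],[0,0,0],[0,0,0],[0,0,0],[0,0,0],[0,0,0],[0,0,0]], xyz=[[0.09,0.06,0.4],[0,0,0.8],[0,0,0.8],[0,0,0.8],[0,0,0.4],[0,0,0.12],[0,0,0],[0,0,0],[0,0,0]], hand=[1,1,1,1,1,1,1,1,1])

```text
clock: 4.67
position: [455.7, 227.7, 122.9]
ee_rot: [0.996, -0.093, 0.001, -0.001]
contact_force: [-0.2, 1.0, 0.0]
gripper_width: -0.5
grasp_force: 0.0
```

Call:
apply_moves(delta_rot=[[0,0,0],[0,0,0],[0,0,0],[0,0,0],[0,0,0],[0,0,0],[0,0,0],[0,0,0],[0,0,0],[0,0,0],[0,0,0]], xyz=[[0,0,0.04],[0,0,0.04],[0,0,0.04],[0,0,0.04],[0,0,0.04],[0,0,0.04],[0,0,0.04],[0,0,0.04],[0,0,0.04],[0,0,0.04],[0,0,0]], hand=[1,1,1,1,1,1,1,1,1,1,1])

```text
clock: 5.58
position: [454.8, 227.0, 111.5]
ee_rot: [0.996, -0.093, -0.0, 0.0]
contact_force: [-0.6, -0.1, 0.2]
gripper_width: -0.2
grasp_force: 0.0
```

Call:
apply_moves(delta_rot=[[0,0,0],[0,0,0],[0,0,0],[0,0,0]], xyz=[[0,0,0.04],[0,0,0.04],[0,0,0.04],[0,0,0]], hand=[1,1,1,1])

```text
clock: 5.92
position: [454.9, 227.0, 108.6]
ee_rot: [0.996, -0.093, -0.0, 0.0]
contact_force: [-0.9, -0.5, -0.7]
gripper_width: 0.1
grasp_force: 0.0
```

Call:
apply_moves(delta_rot=[[0,0,0],[0,0,0],[0,0,0]], xyz=[[0,0,0.04],[0,0,0.04],[0,0,0]], hand=[1,1,1])

```text
clock: 6.17
position: [454.9, 227.0, 106.6]
ee_rot: [0.996, -0.093, -0.0, 0.0]
contact_force: [0.6, 0.1, 0.1]
gripper_width: 0.1
grasp_force: 0.0
```

Call:
apply_moves(delta_rot=[[0,0,0],[0,0,0],[0,0,0]], xyz=[[0,0,0.04],[0,0,0.04],[0,0,0]], hand=[1,1,1])

```text
clock: 6.42
position: [454.9, 227.0, 104.6]
ee_rot: [0.996, -0.093, -0.0, 0.0]
contact_force: [-0.5, 0.3, 0.0]
gripper_width: 0.2
grasp_force: 0.0
```

Call:
apply_moves(delta_rot=[[0,0,0],[0,0,0],[0,0,0]], xyz=[[0,0,0.04],[0,0,0.04],[0,0,0]], hand=[1,1,1])

```text
clock: 6.67
position: [454.9, 227.0, 102.6]
ee_rot: [0.996, -0.093, -0.0, 0.0]
contact_force: [0.8, 0.5, -0.6]
gripper_width: 0.1
grasp_force: 0.0
```

```bash
python3 - <<'E'
from h import *
np.set_printoptions(precision=2,suppress=True)
s=arm.read_state();p=eyes.get_image("wrist");save(p,"w2.png");print(s["contact_force"],s["position"])
p=eyes.get_image("top");W=world(p)
a=cv2.imread("pics/w2.png")[100:340,150:370]
cv2.imwrite("pics/v2.png",cv2.resize(a,None,fx=2.4,fy=2.4,interpolation=3))
E
```

```text
[ 0.8   0.46 -0.58] [454.88 226.99 102.57]
```

View pics/v2.png

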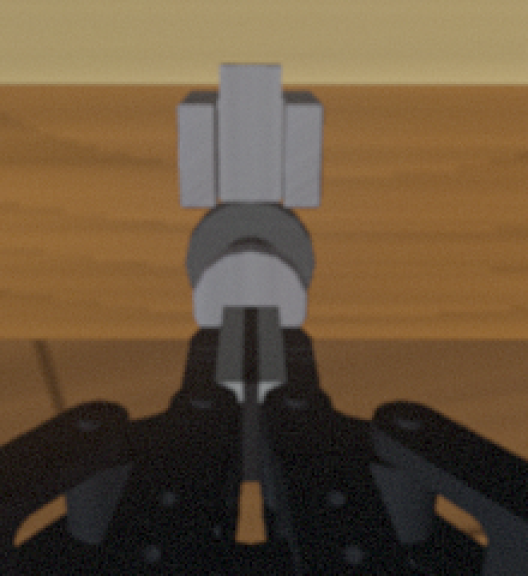

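The fingers sit over the head, at about (250,310) in the crop, with no force yet. I'll keep feeling downward.

Call:
apply_moves(delta_rot=[[0,0,0],[0,0,0],[0,0,0]], xyz=[[0,0,0.04],[0,0,0.04],[0,0,0]], hand=[1,1,1])

```text
clock: 7.02
position: [454.9, 227.0, 100.6]
ee_rot: [0.996, -0.093, -0.0, 0.0]
contact_force: [0.4, -0.2, -0.0]
gripper_width: -0.1
grasp_force: 0.0
```

```bash
python3 - <<'E'
from h import *
np.set_printoptions(precision=1,suppress=True,linewidth=200)
s=arm.read_state();p=eyes.get_image("wrist");p["state"]=s;W=world(p)
for v in range(195,270,4): print(v,W[v,246:264:4,2],W[v,254,:2], W[v,240,2])
p=eyes.get_image("scene");W=world(p)
m=(abs(W[...,0]-455)<30)&(abs(W[...,1]-222)<30)&(W[...,2]>75)
print(np.histogram(W[m][:,2],bins=np.arange(75,200,4)))
save(p,"s2.png");a=cv2.imread("pics/s2.png")[110:210,270:380];cv2.imwrite("pics/v3.png",cv2.resize(a,None,fx=5,fy=5,interpolation=3))
E
```

```text
195 [ 78.5  77.7  78.7 269.8  78.2] [466.8 225.1] 78.65249841376941
199 [78.9 78.1 79.1 77.9 78.7] [463.8 225.6] 79.61029109507842
203 [ 82.4 104.8 107.3 104.2  83.6] [470.6 224.4] 78.26781795807334
207 [110.1 109.6 109.8 109.5 109.8] [468.8 224.7] 105.23308014245814
211 [110.3 111.1 109.6 110.8 109.8] [466.1 225.2] 110.61727514146108
215 [110.1 108.6 109.9 110.1 109.5] [463.5 225.7] 110.37225964641357
219 [109.4 110.9 110.  110.1 109.8] [460.8 226.2] 109.97366596017585
223 [109.8 109.6 110.7 110.6 110. ] [458.4 226.6] 110.02051655782982
227 [130.2 131.6 131.8 131.1 130.9] [465.2 225.4] 109.91781968829129
231 [136.8 136.1 135.9 136.7 136.4] [464.7 225.5] 109.40132961960212
235 [140.5 141.9 142.  141.1 140.5] [465.3 225.3] 110.02504114893244
239 [145.8 145.8 144.9 144.7 146.3] [464.5 225.5] 137.37852783482148
243 [150.8 151.3 149.  149.7 150.4] [464.4 225.5] 143.0426692336505
247 [154.3 153.8 153.7 154.1 154.3] [464.8 225.5] 147.57690398151092
251 [158.9 157.8 157.9 157.9 156.9] [465.  225.4] 152.0922315539375
255 [162.  161.3 161.  161.3 160.9] [464.7 225.5] 161.7590480615816
259 [166.  164.5 165.3 165.2 165. ] [465.2 225.4] 166.2382815422469
263 [168.9 164.5 163.9 164.6 169. ] [462.4 225.9] 173.49435333179323
267 [173.4 164.3 164.1 164.5 172.9] [460.6 226.2] 173.70074336437716
(array([ 5, 11,  2,  3,  5,  4,  8, 16, 26, 14,  0,  0,  0,  3,  4,  4, 12,  6, 10, 12,  8,  9,  5,  7, 17, 20, 20, 23, 13,  6, 10]), array([ 75,  79,  83,  87,  91,  95,  99, 103, 107, 111, 115, 119, 123, 127, 131, 135, 139, 143, 147, 151, 155, 159, 163, 167, 171, 175, 179, 183, 187, 191, 195, 199]))
```

View pics/v3.png

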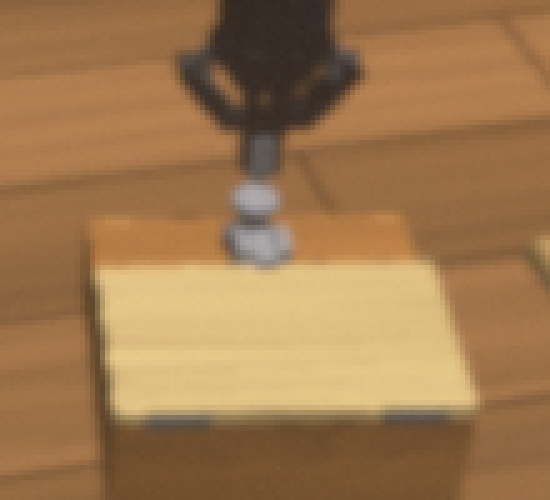

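The depth images show the real fingertips at z≈128, about 27 mm behind the reported TCP. So contact should come at TCP ≈ 82. I'll keep feeling down and take the finger offset into account for the grasp.

Call:
apply_moves(delta_rot=[[0,0,0],[0,0,0],[0,0,0],[0,0,0],[0,0,0],[0,0,0],[0,0,0],[0,0,0],[0,0,0],[0,0,0],[0,0,0],[0,0,0]], xyz=[[0,0,0.04],[0,0,0.04],[0,0,0.04],[0,0,0.04],[0,0,0.04],[0,0,0.04],[0,0,0.04],[0,0,0.04],[0,0,0.04],[0,0,0.04],[0,0,0.04],[0,0,0]], hand=[1,1,1,1,1,1,1,1,1,1,1,1])

```text
clock: 8.12
position: [454.9, 227.0, 89.6]
ee_rot: [0.996, -0.093, -0.0, 0.0]
contact_force: [-0.2, 0.8, -0.3]
gripper_width: -0.0
grasp_force: 0.0
```

Call:
apply_moves(delta_rot=[[0,0,0],[0,0,0],[0,0,0],[0,0,0]], xyz=[[0,0,0.04],[0,0,0.04],[0,0,0.04],[0,0,0]], hand=[1,1,1,1])

```text
clock: 8.45
position: [454.9, 227.0, 86.6]
ee_rot: [0.996, -0.093, -0.0, 0.0]
contact_force: [-0.5, 0.6, -0.1]
gripper_width: 0.0
grasp_force: 0.0
```

```bash
python3 - <<'E'
from h import *
np.set_printoptions(precision=1,suppress=True,linewidth=200)
s=arm.read_state();print(s["contact_force"],s["joint_efforts"])
p=eyes.get_image("wrist");p["state"]=s;W=world(p)
for v in range(200,250,3): print(v,W[v,248:264:5,2],W[v,254,:2])
E
```

```text
[-0.5  0.6 -0.1] [  0.  -31.6  14.9   3.3   0.    0. ]
200 [79.2 78.1 77.7 78.5] [467.5 224.9]
203 [78.7 78.  79.5 78.4] [465.7 225.2]
206 [77.8 81.1 79.9 78.7] [464.2 225.5]
209 [84.4 86.1 85.1 79.8] [464.1 225.5]
212 [106.7 107.8 107.1 104.9] [470.2 224.4]
215 [108.5 110.5 109.9 108.7] [469.2 224.6]
218 [109.  109.6 110.  109.8] [467.7 224.9]
221 [110.6 109.6 110.5 109.8] [465.4 225.3]
224 [109.2 109.4 109.  109.7] [463.4 225.7]
227 [117.3 118.  116.4 116.9] [464.7 225.4]
230 [121.4 120.6 122.9 120.1] [464.7 225.4]
233 [124.1 126.  125.6 125.3] [464.9 225.4]
236 [129.5 128.2 128.5 127.3] [465.3 225.3]
239 [131.2 131.7 132.9 131.7] [465.  225.4]
242 [134.9 133.8 134.7 134.9] [465.4 225.3]
245 [136.9 137.8 138.5 138.7] [464.5 225.5]
248 [142.1 141.6 141.5 141.8] [465.  225.4]
```

Call:
apply_moves(delta_rot=[[0,0,0],[0,0,0],[0,0,0],[0,0,0]], xyz=[[0,0,0.04],[0,0,0.04],[0,0,0.04],[0,0,0]], hand=[1,1,1,1])

```text
clock: 8.83
position: [454.9, 227.0, 83.6]
ee_rot: [0.996, -0.093, -0.0, 0.0]
contact_force: [-0.2, 0.1, 0.3]
gripper_width: 0.2
grasp_force: 0.0
```

Call:
apply_moves(delta_rot=[[0,0,0],[0,0,0],[0,0,0]], xyz=[[0,0,0.04],[0,0,0.04],[0,0,0]], hand=[1,1,1])

```text
clock: 9.08
position: [455.1, 227.1, 82.6]
ee_rot: [0.996, -0.093, 0.0, 0.0]
contact_force: [-2.1, -0.7, 5.5]
gripper_width: -0.1
grasp_force: 2.4
```

Call:
apply_moves(delta_rot=[[0,0,0],[0,0,0],[0,0,0],[0,0,0]], xyz=[[0,0,0.04],[0,0,0.04],[0,0,0.04],[0,0,0]], hand=[1,1,1,1])

```text
clock: 9.42
position: [455.2, 227.1, 80.0]
ee_rot: [0.996, -0.093, 0.0, -0.0]
contact_force: [-2.4, -1.6, 7.6]
gripper_width: -0.1
grasp_force: 3.6
```

Call:
apply_moves(delta_rot=[[0,0,0],[0,0,0],[0,0,0],[0,0,0]], xyz=[[0,0,0.04],[0,0,0.04],[0,0,0.04],[0,0,0]], hand=[1,1,1,1])

```text
clock: 9.75
position: [455.2, 227.1, 77.2]
ee_rot: [0.996, -0.093, 0.0, -0.0]
contact_force: [-3.0, -1.2, 9.4]
gripper_width: 0.2
grasp_force: 4.6
```

Call:
apply_moves(delta_rot=[[0,0,0],[0,0,0],[0,0,0],[0,0,0]], xyz=[[0,0,0.04],[0,0,0],[0,0,0],[0,0,0]], hand=[1,1,1,1])

```text
clock: 10.08
position: [455.2, 227.2, 76.4]
ee_rot: [0.996, -0.092, 0.0, -0.0]
contact_force: [-2.0, -0.4, 9.2]
gripper_width: 0.2
grasp_force: 4.9
```

```bash
cat > hatch.py <<'E'
from h import *
p=eyes.get_image("top");W=world(p)
ex=np.array([.983,-.185]);ey=np.array([.185,.983])
X=W[...,:2]@ex-494.2;Y=W[...,:2]@ey-307.2;Z=W[...,2]
for lo in range(-30,240,30):
    m=(X>lo)&(X<lo+30)&(Y>40)&(Y<110)
    print(lo,m.sum(),np.round(np.percentile(Z[m],[10,50,90])) if m.any() else "")
E
python3 hatch.py
```

```text
-30 203 [ 5. 10. 85.]
0 230 [ 13. 189. 196.]
30 226 [155. 165. 177.]
60 212 [126. 137. 149.]
90 194 [ 98. 110. 120.]
120 137 [-3.  0. 93.]
150 183 [-3.  0.  4.]
180 178 [-4.  0.  4.]
210 182 [-4. -0.  4.]
```

The hatch has sprung and is about 0.8 rad open. I'll hold here.

Call:
apply_moves(delta_rot=[[0,0,0],[0,0,0],[0,0,0],[0,0,0],[0,0,0],[0,0,0],[0,0,0],[0,0,0],[0,0,0],[0,0,0],[0,0,0],[0,0,0],[0,0,0],[0,0,0],[0,0,0],[0,0,0]], xyz=[[0,0,0],[0,0,0],[0,0,0],[0,0,0],[0,0,0],[0,0,0],[0,0,0],[0,0,0],[0,0,0],[0,0,0],[0,0,0],[0,0,0],[0,0,0],[0,0,0],[0,0,0],[0,0,0]], hand=[1,1,1,1,1,1,1,1,1,1,1,1,1,1,1,1])

```text
clock: 11.47
position: [455.2, 227.1, 76.4]
ee_rot: [0.996, -0.092, 0.0, -0.0]
contact_force: [-3.3, -1.8, 9.3]
gripper_width: -0.3
grasp_force: 4.9
```

```bash
python3 hatch.py
```

```text
-30 209 [ 5. 10. 86.]
0 188 [ 4.  8. 12.]
30 186 [ 5.  8. 12.]
60 192 [ 5.  8. 12.]
90 246 [  6.  18. 107.]
120 320 [127. 170. 210.]
150 134 [224. 233. 237.]
180 93 [-3.  0.  4.]
210 178 [-4.  0.  4.]
```

The hatch is fully open: its edge has moved back over the hinge and its top is at about 237 mm. I'll lift off and go above the jar.

Call:
apply_moves(delta_rot=[[0,0,0],[0,0,0],[0,0,0],[0,0,0],[0,0,0],[0,0,0],[0,0,0],[0,0,0],[0,0,0]], xyz=[[0,0,-0.4],[0,0,-0.85],[0,0,-0.85],[0,0,-0.85],[0,0,-0.85],[0,0,-0.85],[0,0,-0.85],[0,0,-0.85],[0,0,-0.85]], hand=[1,1,1,1,1,1,1,1,1])

```text
clock: 12.27
position: [454.8, 226.9, 255.9]
ee_rot: [0.996, -0.093, -0.0, -0.0]
contact_force: [0.5, 0.5, 0.8]
gripper_width: 0.0
grasp_force: 0.0
```

Call:
apply_moves(delta_rot=[[0,0,0],[0,0,0],[0,0,0],[0,0,0],[0,0,0],[0,0,0],[0,0,0],[0,0,0],[0,0,0],[0,0,0],[0,0,0],[0,0,0],[0,0,0],[0,0,0],[0,0,0],[0,0,0],[0,0,0],[0,0,0],[0,0,0],[0,0,0]], xyz=[[0.515,0.84,0],[0.515,0.84,0],[0.515,0.84,0],[0.515,0.84,0],[0.515,0.84,0],[0.515,0.84,0],[0.515,0.84,0],[0.515,0.84,0],[0.515,0.84,0],[0.515,0.84,0],[0.515,0.84,0],[0.515,0.84,0],[0.515,0.84,0],[0.515,0.84,0],[0.515,0.84,0],[0.515,0.84,0],[0.515,0.84,0],[0.515,0.84,0],[0,0,0],[0,0,0]], hand=[-0.7,-0.7,-0.7,-0.7,-0.7,-0.7,-0.7,-0.7,-0.7,-0.7,-0.7,-0.7,-0.7,-0.7,-0.7,-0.7,-0.7,-0.7,-0.7,-0.7])

```text
clock: 13.93
position: [612.7, -188.3, 253.8]
ee_rot: [0.996, -0.094, -0.001, -0.0]
contact_force: [0.6, 0.1, 0.5]
gripper_width: 72.4
grasp_force: 0.0
```

```bash
python3 - <<'E'
from h import *
np.set_printoptions(precision=2,suppress=True)
s=arm.read_state();p=eyes.get_image("wrist");p["state"]=s;save(p,"w4.png")
print(s["position"],s["gripper_width"],s["joints"],s["ee_rot"],s["contact_force"])
W=world(p)
for r in nets.masks_of("jar_center",p)[:3]:
    q=W[r["region"]];print(r["score"],r["bbox"]);q=q[(q[:,2]>98)&(q[:,2]<112)]
    if len(q): print("jar top",cv2.minEnclosingCircle(q[:,:2].astype(np.float32)),q.mean(0))
E
```

```text
[ 612.73 -188.3   253.76] 72.36257855210941 [-0.05  0.39  0.13 -0.   -1.32  1.43] [ 1.   -0.09 -0.   -0.  ] [0.58 0.1  0.48]
0.83 [235.9, 145.2, 276.9, 189.3]
jar top ((612.2316284179688, -189.84129333496094), 23.26207733154297) [ 613.04 -190.23  103.88]
0.79 [414.7, 27.2, 483.5, 80.1]
0.69 [260.8, 36.6, 288.6, 68.3]
```

View pics/w4.png

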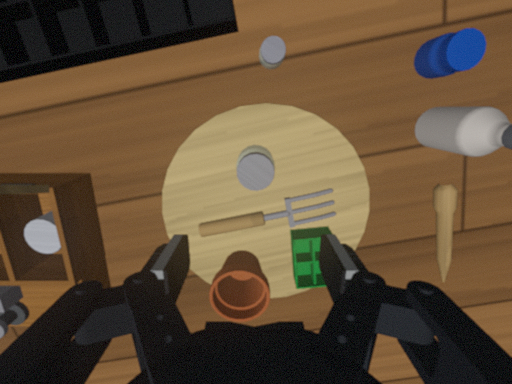

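The jar is at (256,170), and it is bigger than the look-alike on the bench at (272,52). I'll measure where the opened fingertips really are.

```bash
python3 - <<'E'
from h import *
from scipy.spatial.transform import Rotation as Ro
np.set_printoptions(precision=1,suppress=True,linewidth=200)
s=arm.read_state();p=eyes.get_image("wrist");p["state"]=s
T=(world(p)-s["position"])@Ro.from_quat(s["ee_rot"]).as_matrix()
print(s["position"])
for u in (165,180,186,335,345): 
    c=T[225:300,u]; ok=(p["range_z"][225:300,u]>0)&(c[:,2]<20)
    print(u,[ (225+i,*np.round(c[i])) for i in np.where(ok)[0][:20:4]])
E
```

```text
[ 612.6 -186.9  254.5]
165 [(np.int64(243), np.float64(6.0), np.float64(-47.0), np.float64(-42.0)), (np.int64(247), np.float64(6.0), np.float64(-46.0), np.float64(-46.0)), (np.int64(251), np.float64(11.0), np.float64(-41.0), np.float64(-58.0)), (np.int64(255), np.float64(10.0), np.float64(-41.0), np.float64(-61.0)), (np.int64(259), np.float64(10.0), np.float64(-40.0), np.float64(-64.0))]
180 [(np.int64(234), np.float64(10.0), np.float64(-39.0), np.float64(-40.0)), (np.int64(238), np.float64(10.0), np.float64(-38.0), np.float64(-44.0)), (np.int64(242), np.float64(10.0), np.float64(-37.0), np.float64(-48.0)), (np.int64(246), np.float64(9.0), np.float64(-37.0), np.float64(-50.0)), (np.int64(250), np.float64(8.0), np.float64(-36.0), np.float64(-52.0))]
186 [(np.int64(234), np.float64(10.0), np.float64(-36.0), np.float64(-39.0)), (np.int64(238), np.float64(8.0), np.float64(-36.0), np.float64(-40.0)), (np.int64(242), np.float64(6.0), np.float64(-37.0), np.float64(-40.0)), (np.int64(246), np.float64(5.0), np.float64(-36.0), np.float64(-42.0)), (np.int64(250), np.float64(2.0), np.float64(-36.0), np.float64(-42.0))]
335 [(np.int64(234), np.float64(10.0), np.float64(42.0), np.float64(-40.0)), (np.int64(238), np.float64(10.0), np.float64(41.0), np.float64(-45.0)), (np.int64(242), np.float64(10.0), np.float64(40.0), np.float64(-48.0)), (np.int64(246), np.float64(10.0), np.float64(39.0), np.float64(-53.0)), (np.int64(250), np.float64(10.0), np.float64(38.0), np.float64(-56.0))]
345 [(np.int64(243), np.float64(6.0), np.float64(48.0), np.float64(-42.0)), (np.int64(247), np.float64(6.0), np.float64(46.0), np.float64(-45.0)), (np.int64(251), np.float64(10.0), np.float64(42.0), np.float64(-57.0)), (np.int64(255), np.float64(10.0), np.float64(41.0), np.float64(-60.0)), (np.int64(259), np.float64(10.0), np.float64(40.0), np.float64(-64.0))]
```

Call:
apply_moves(delta_rot=[[0,0,0],[0,0,0],[0,0,0],[0,0,0],[0,0,0],[0,0,0],[0,0,0],[0,0,0],[0,0,0],[0,0,0],[0,0,0],[0,0,0],[0,0,0]], xyz=[[0.02,0.12,0.6],[0,0,1],[0,0,1],[0,0,1],[0,0,1],[0,0,1],[0,0,0.9],[0,0,0.8],[0,0,0.7],[0,0,0.6],[0,0,0.5],[0,0,0],[0,0,0]], hand=[-0.7,-0.7,-0.7,-0.7,-0.7,-0.7,-0.7,-0.7,-0.7,-0.7,-0.7,-0.7,-0.7])

```text
clock: 15.17
position: [612.6, -189.5, 27.3]
ee_rot: [0.996, -0.092, -0.0, 0.0]
contact_force: [-0.7, -0.9, -0.6]
gripper_width: 72.5
grasp_force: 0.0
```

Call:
apply_moves(delta_rot=[[0,0,0],[0,0,0],[0,0,0],[0,0,0],[0,0,0],[0,0,0],[0,0,0],[0,0,0]], xyz=[[0,0,0],[0,0,0],[0,0,0],[0,0,0],[0,0,0],[0,0,0],[0,0,0],[0,0,0]], hand=[1,1,1,1,1,1,1,1])

```text
clock: 15.83
position: [614.2, -190.2, 29.4]
ee_rot: [0.996, -0.093, 0.002, 0.0]
contact_force: [0.8, 1.7, 6.6]
gripper_width: 49.5
grasp_force: 63.0
```

Call:
apply_moves(delta_rot=[[0,0,0],[0,0,0],[0,0,0],[0,0,0],[0,0,0],[0,0,0],[0,0,0],[0,0,0],[0,0,0],[0,0,0],[0,0,0],[0,0,0]], xyz=[[0,0,-0.1],[0,0,-0.2],[0,0,-0.4],[0,0,-0.8],[0,0,-0.9],[0,0,-0.9],[0,0,-0.9],[0,0,-0.9],[0,0,-0.9],[0,0,-0.6],[0,0,0],[0,0,0]], hand=[1,1,1,1,1,1,1,1,1,1,1,1])

```text
clock: 16.83
position: [612.7, -190.2, 193.0]
ee_rot: [0.996, -0.093, 0.001, -0.0]
contact_force: [-0.3, -0.5, -2.3]
gripper_width: 49.6
grasp_force: 62.4
```

```bash
python3 - <<'E'
from h import *
from scipy.spatial.transform import Rotation as Ro
np.set_printoptions(precision=2,suppress=True)
s=arm.read_state();print(s["position"],s["contact_force"],s["gripper_width"])
p=eyes.get_image("wrist");p["state"]=s
T=(world(p)-s["position"])@Ro.from_quat(s["ee_rot"]).as_matrix()
for r in nets.masks_of("jar_center",p)[:3]:
    q=T[r["region"]];print(r["score"],r["bbox"],np.percentile(q,[5,50,95],axis=0))
p=eyes.get_image("scene");a=p["frame"][120:220,170:270]
b=eyes.get_image("wrist")["frame"][100:384,120:400]
cv2.imwrite("pics/v5.png",np.hstack([cv2.resize(a,(400,400)),cv2.resize(b,(400,400))])[:,:,::-1])
E
```

```text
[ 612.74 -190.2   193.02] [-0.27 -0.54 -2.34] 49.61288006095287
0.91 [439.7, 13.0, 512.0, 75.9] [[117.04 225.02 124.18]
 [135.7  232.63 145.53]
 [158.32 250.24 183.67]]
0.81 [260.1, 21.8, 290.5, 61.8] [[128.3    7.91 145.71]
 [140.62  21.4  147.3 ]
 [155.88  35.23 181.12]]
0.55 [199.1, 193.7, 311.6, 327.2] [[-10.92 -19.22 -75.27]
 [ 11.15  -0.32 -74.  ]
 [ 22.79  18.96 -27.42]]
```

View pics/v5.png

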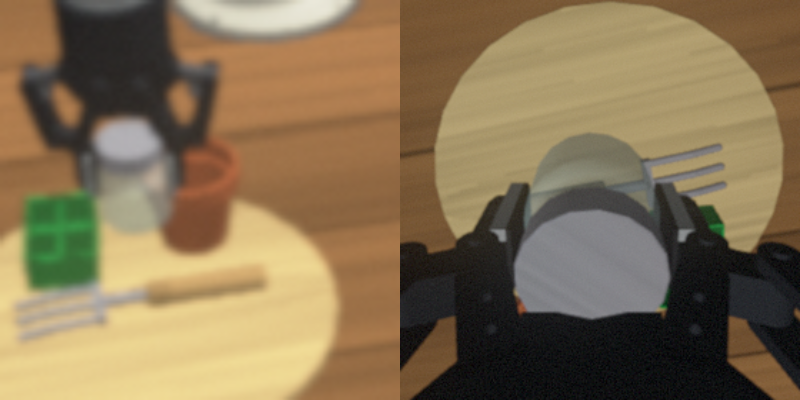

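The jar hangs upright between the pads, with its bottom at tool z ≈ -7. Next I'll turn 90° on the spot so the camera stays clear of the hatch, then carry it over.

Call:
apply_moves(delta_rot=[[0,0,0.5],[0,0,1],[0,0,1],[0,0,1],[0,0,1],[0,0,1],[0,0,1],[0,0,1],[0,0,1],[0,0,1],[0,0,1],[0,0,1],[0,0,1],[0,0,1],[0,0,1],[0,0,0.5],[0,0,0]], xyz=[[0,0,-0.2],[0,0,-0.2],[0,0,-0.2],[0,0,-0.2],[0,0,-0.2],[0,0,0],[0,0,0],[0,0,0],[0,0,0],[0,0,0],[0,0,0],[0,0,0],[0,0,0],[0,0,0],[0,0,0],[0,0,0],[0,0,0]], hand=[1,1,1,1,1,1,1,1,1,1,1,1,1,1,1,1,1])

```text
clock: 18.45
position: [612.3, -190.2, 215.9]
ee_rot: [-0.638, 0.77, 0.001, -0.001]
contact_force: [0.6, 0.4, -1.9]
gripper_width: 49.4
grasp_force: 62.4
```

Call:
apply_moves(delta_rot=[[0,0,0],[0,0,0],[0,0,0],[0,0,0],[0,0,0],[0,0,0],[0,0,0],[0,0,0],[0,0,0],[0,0,0],[0,0,0],[0,0,0],[0,0,0],[0,0,0],[0,0,0],[0,0,0],[0,0,0],[0,0,0],[0,0,0],[0,0,0]], xyz=[[-0.5,0.1,0],[-0.8,0.2,0],[-0.9,0.2,0],[-0.9,0.2,0],[-0.9,0.2,0],[-0.9,0.2,0],[-0.9,0.2,0],[-0.9,0.2,0],[-0.9,0.2,0],[-0.9,0.2,0],[-0.9,0.2,0],[-0.9,0.2,0],[-0.9,0.2,0],[-0.9,0.2,0],[-0.9,0.2,0],[-0.9,0.2,0],[-0.9,0.2,0],[-0.9,0.2,0],[-0.8,0.2,0],[-0.5,0.1,0]], hand=[1,1,1,1,1,1,1,1,1,1,1,1,1,1,1,1,1,1,1,1])

```text
clock: 20.12
position: [597.2, 247.3, 216.5]
ee_rot: [-0.64, 0.769, 0.0, -0.001]
contact_force: [-0.4, -0.6, -2.7]
gripper_width: 49.3
grasp_force: 62.4
```

Call:
apply_moves(delta_rot=[[0,0,0],[0,0,0],[0,0,0]], xyz=[[0,0,0],[0,0,0],[0,0,0]], hand=[1,1,1])

```text
clock: 20.37
position: [597.8, 244.4, 217.1]
ee_rot: [-0.638, 0.77, -0.0, -0.0]
contact_force: [0.7, 1.2, -1.8]
gripper_width: 49.5
grasp_force: 62.4
```

```bash
python3 - <<'E'
from h import *
from scipy.spatial.transform import Rotation as Ro
np.set_printoptions(precision=2,suppress=True)
s=arm.read_state();print(s["position"],s["contact_force"],s["gripper_width"])
R=Ro.from_quat(s["ee_rot"]).as_matrix();print(R)
print("to go tool",R.T@(np.array([594.8,244.5,0])-[*s["position"][:2],0]))
p=eyes.get_image("wrist");p["state"]=s;W=world(p);save(p,"w6.png")
ex=np.array([.983,-.185]);ey=np.array([.185,.983])
X=W[...,:2]@ex-494.2;Y=W[...,:2]@ey-307.2;Z=W[...,2];k=p["range_z"]>0
# wall tops
for nm,m in {"divider/walls z85 x0-90":(abs(Z-85)<4)&(X>0)&(X<90)&k,"ledge/x-wall":(abs(Z-85)<4)&(Y>0)&(Y<90)&k}.items():
    print(nm,m.sum(),np.histogram(Y[m] if "divider" in nm else X[m],bins=np.arange(-130,135,5)))
E
```

```text
[597.78 244.39 217.05] [ 0.65  1.21 -1.76] 49.51097399594274
[[-0.18 -0.98 -0.  ]
 [-0.98  0.18 -0.  ]
 [ 0.    0.   -1.  ]]
to go tool [0.44 2.95 0.  ]
divider/walls z85 x0-90 1521 (array([  0,   0,   0, 520, 421,   0,   0,   0,   0,   0,   0,   0,   0,
         0,   0,   0,   0,   0,   0,   0, 264, 316,   0,   0,   0,   0,
         0,   0,   0,   0,   0,   0,   0,   0,   0,   0,   0,   0,   0,
         0,   0,   0,   0,   0,   0,   0,   0,   0,   0,   0,   0,   0]), array([-130, -125, -120, -115, -110, -105, -100,  -95,  -90,  -85,  -80,
        -75,  -70,  -65,  -60,  -55,  -50,  -45,  -40,  -35,  -30,  -25,
        -20,  -15,  -10,   -5,    0,    5,   10,   15,   20,   25,   30,
         35,   40,   45,   50,   55,   60,   65,   70,   75,   80,   85,
         90,   95,  100,  105,  110,  115,  120,  125,  130]))
ledge/x-wall 975 (array([  0,   0,   0,   0,   0,   0,   0,   0,   0,  15,   0,   0,   0,
         0,   0,   0,   0,   0,  14, 118, 321, 124,   0,   0,   0,   0,
         0,   0,   0,   0,   0,   0,   0,   0,   0,   0,   0,   0,   0,
         0,   0,   0,   0,   0,   0,   0,   0,  28, 348,   7,   0,   0]), array([-130, -125, -120, -115, -110, -105, -100,  -95,  -90,  -85,  -80,
        -75,  -70,  -65,  -60,  -55,  -50,  -45,  -40,  -35,  -30,  -25,
        -20,  -15,  -10,   -5,    0,    5,   10,   15,   20,   25,   30,
         35,   40,   45,   50,   55,   60,   65,   70,   75,   80,   85,
         90,   95,  100,  105,  110,  115,  120,  125,  130]))
```

View pics/w6.png

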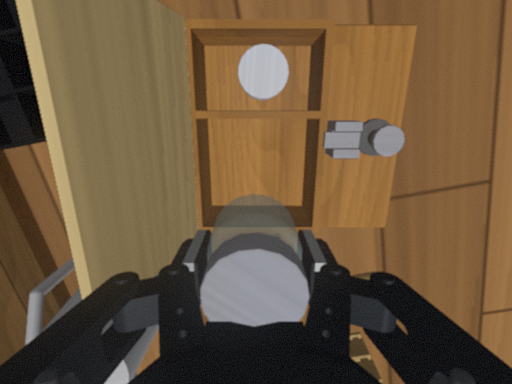

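The bay is straight below the jar, and the divider (Y≈-25) and the walls match my estimate. I'll check how wide the gripper linkage is against the hatch and the walls.

```bash
python3 - <<'E'
from h import *
from scipy.spatial.transform import Rotation as Ro
np.set_printoptions(precision=1,suppress=True,linewidth=200)
s=arm.read_state();p=eyes.get_image("wrist");p["state"]=s
T=(world(p)-s["position"])@Ro.from_quat(s["ee_rot"]).as_matrix()
k=(p["range_z"]>0)&(T[...,2]<-20)&(abs(T[...,0])<60)&(abs(T[...,1])<110)&(T[...,2]>-140)
for z in range(-140,-20,10):
    m=k&(T[...,2]>=z)&(T[...,2]<z+10)
    if m.sum()>3: print(z,m.sum(),np.percentile(T[...,1][m],[1,99]),np.percentile(T[...,0][m],[1,99]))
E
```

```text
-130 3954 [-58.5  61.3] [10.6 20.5]
-120 10973 [-62.3  64.7] [ 3.1 19. ]
-110 10064 [-60.3  62.6] [-10.3  17.5]
-100 4481 [-58.4  60.9] [-11.9  17.4]
-90 6315 [-55.9  58.3] [-11.5  13.2]
-80 8892 [-47.5  49.6] [-13.6  21.5]
-70 1845 [-30.1  34.2] [-8.5 22. ]
-60 1299 [-36.6  38.9] [-1.5 21.2]
-50 2000 [-35.9  38.6] [-0.3 24.3]
-40 726 [-34.6  37.2] [ 6.2 24.7]
-30 416 [-21.3  24.9] [ 8.7 24.6]
```

Call:
apply_moves(delta_rot=[[0,0,0],[0,0,0],[0,0,0],[0,0,0],[0,0,0],[0,0,0],[0,0,0],[0,0,0],[0,0,0],[0,0,0],[0,0,0],[0,0,0],[0,0,0],[0,0,0],[0,0,0],[0,0,0]], xyz=[[0.02,0.12,0.4],[0,0,0.8],[0,0,0.8],[0,0,0.8],[0,0,0.8],[0,0,0.8],[0,0,0.7],[0,0,0.6],[0,0,0.6],[0,0,0.6],[0,0,0.5],[0,0,0.4],[0,0,0.3],[0,0,0.2],[0,0,0.06],[0,0,0]], hand=[1,1,1,1,1,1,1,1,1,1,1,1,1,1,1,1])

```text
clock: 21.8
position: [595.0, 244.9, 8.2]
ee_rot: [-0.638, 0.77, -0.0, -0.0]
contact_force: [-0.3, -0.4, -1.1]
gripper_width: 49.5
grasp_force: 62.4
```

Call:
apply_moves(delta_rot=[[0,0,0],[0,0,0],[0,0,0],[0,0,0],[0,0,0],[0,0,0]], xyz=[[0,0,0.04],[0,0,0.04],[0,0,0.04],[0,0,0.04],[0,0,0.04],[0,0,0]], hand=[1,1,1,1,1,1])

```text
clock: 22.3
position: [594.9, 245.0, 3.2]
ee_rot: [-0.638, 0.77, 0.0, -0.0]
contact_force: [0.2, 1.1, -1.6]
gripper_width: 49.6
grasp_force: 62.4
```

Call:
apply_moves(delta_rot=[[0,0,0],[0,0,0],[0,0,0]], xyz=[[0,0,0.04],[0,0,0.04],[0,0,0]], hand=[1,1,1])

```text
clock: 22.55
position: [595.1, 245.1, 1.5]
ee_rot: [-0.638, 0.77, -0.0, 0.0]
contact_force: [-0.6, -1.0, -0.4]
gripper_width: 49.4
grasp_force: 62.5
```

Call:
apply_moves(delta_rot=[[0,0,0],[0,0,0]], xyz=[[0,0,0.03],[0,0,0]], hand=[1,1])

```text
clock: 22.72
position: [595.1, 245.2, 1.4]
ee_rot: [-0.639, 0.77, -0.0, 0.0]
contact_force: [-1.4, -0.1, 5.0]
gripper_width: 49.7
grasp_force: 63.0
```

The jar is on the floor with a light load (5 N). I'll open the fingers to about 62 mm and retreat.

Call:
apply_moves(delta_rot=[[0,0,0],[0,0,0],[0,0,0],[0,0,0],[0,0,0],[0,0,0]], xyz=[[0,0,0],[0,0,0],[0,0,0],[0,0,0],[0,0,0],[0,0,0]], hand=[-0.3,-0.45,-0.45,-0.45,-0.45,-0.45])

```text
clock: 23.22
position: [595.0, 245.0, 0.4]
ee_rot: [-0.638, 0.77, 0.0, -0.0]
contact_force: [0.1, 0.0, 0.5]
gripper_width: 62.2
grasp_force: 0.0
```

Call:
apply_moves(delta_rot=[[0,0,0],[0,0,0],[0,0,0],[0,0,0],[0,0,0],[0,0,0],[0,0,0],[0,0,0],[0,0,0],[0,0,0],[0,0,0],[0,0,0],[0,0,0],[0,0,0],[0,0,0],[0,0,0]], xyz=[[0,0,-0.1],[0,0,-0.2],[0,0,-0.3],[0,0,-0.5],[0,0,-0.6],[0,0,-0.7],[0,0,-0.8],[0,0,-0.8],[0,0,-0.8],[0,0,-0.8],[0,0,-0.8],[0,0,-0.8],[0,0,-0.8],[0,0,-0.5],[0,0,0],[0,0,0]], hand=[-0.45,-0.45,-0.45,-0.45,-0.45,-0.45,-0.45,-0.45,-0.45,-0.45,-0.45,-0.45,-0.45,-0.45,-0.45,-0.45])

```text
clock: 24.55
position: [595.0, 245.2, 214.6]
ee_rot: [-0.638, 0.77, 0.0, 0.001]
contact_force: [-0.0, -0.3, -0.8]
gripper_width: 62.1
grasp_force: 0.0
```

```bash
python3 - <<'E'
from h import *
np.set_printoptions(precision=2,suppress=True)
s=arm.read_state();print(s["position"],s["gripper_width"],s["contact_force"])
p=eyes.get_image("wrist");p["state"]=s;W=world(p);save(p,"w7.png")
for r in nets.masks_of("jar_center",p)[:4]:
    q=W[r["region"]];t=q[(q[:,2]>70)&(q[:,2]<84)]
    if len(t)>20:
        c=t.mean(0);d=c[:2]-[594.8,244.5];print(r["score"],c,"bay",d@[.983,-.185],d@[.185,.983],np.linalg.lstsq(np.c_[t[:,:2]-c[:2],np.ones(len(t))],t[:,2],rcond=None)[0])
E
python3 hatch.py
```

```text
[595.04 245.17 214.63] 62.130581430503575 [-0.03 -0.3  -0.76]
0.56 [593.58 245.6   75.91] bay -1.400034137683222 0.8600902145328873 [ 0.01  0.01 75.91]
-30 776 [ 10. 565. 577.]
0 616 [ 10. 575. 596.]
30 442 [ 76. 597. 600.]
60 331 [  7. 589. 597.]
90 227 [  7.  85. 349.]
120 264 [137. 180. 211.]
150 133 [223. 233. 237.]
180 92 [-4.  0.  4.]
210 176 [-3.  0.  4.]
```

View pics/w7.png

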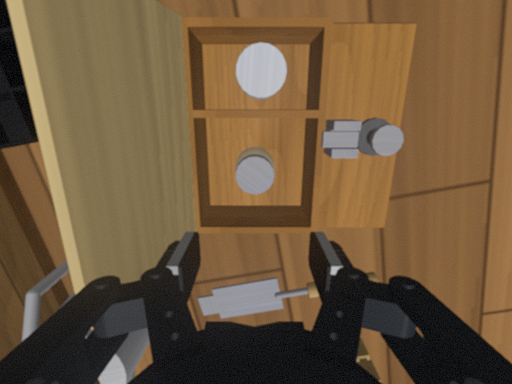

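The jar stands upright at (255,170), 1 mm off the bay's centre. The hatch is open and the gripper is clear.

```bash
python3 -c "
from bench import arm
print(arm.job_done())"
```

```text
the job is handed in; nothing more can be done
None
```

The latch was pressed and the hatch swung fully open by itself; the jar stands upright and released about 1–2 mm from the centre of the empty bay, and the job is handed in (no verdict was returned).

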